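# Release the ratchet clamp and tray the dry panel

### The arm

A 6-joint arm with a two-finger parallel gripper is mounted at the origin on the work surface. World frame = base frame: x ahead of the robot, y to its left, z up, the work surface at z = 0. Lengths are in mm, angles in rad, forces in N, time in s.
With the tool pointing down it reaches from about 375 to 900 mm from the base axis. Payload 3.1 kg.
Tool frame: the origin (TCP) lies at the very end of the fingers, on their centre line; the grasp point (between the pads) lies 19 mm behind it (manip.grasp_offset is the z of the grasp point in the tool frame, in mm); z points along the fingers, y is the line along which they close (so a half turn about z gives the same grasp; the last joint's range is limited). The gripper opens to 85 mm and grips with 20 to 120 N. Pads are 22 mm wide; open, the fingers measure 114 mm over their backs; the gripper's body (76 mm by 85 mm) begins 54 mm behind the grasp point. The pads swing forward as they close: fully open they stand 13 mm farther back than shut.
Start: joints at [0.923, 0.527, 1.433, -0, 1.181, -0.178], TCP at [282.343, 557.565, 231.31] pointing down, gripper open.
Joint ranges: [-3.08, 3.08], [-0.75, 2.2], [0.22, 2.44], [-1.43, 4.57], [0, 2.65], [-2.85, 2.85]. Speed limits (rad/s): [2.79, 2.79, 3.14, 3.14, 3.14, 3.14].

### API

Orientations are given as [roll, pitch, yaw] about the fixed x, y, z axes, in that order (R = Rz(yaw) Ry(pitch) Rx(roll)).
In Python, from workcell import manip gives the robot as it stands. The module is installed in compiled form; this text tells all that it offers.
- The arm moves only by the tool step_arm, never from a script. Its argument "commands" is a list of rows, each an object of numbers: "dx", "dy", "dz": the shift along the tool's x, y, z as a fraction of full scale; "wx", "wy", "wz": the turn, a rotation vector about the tool's x, y, z as a fraction of full scale. In form: [{"dx": .., "dy": .., "dz": .., "wx": .., "wy": .., "wz": ..}, ...]. A call has 1 to 20 rows; each row shifts and turns the commanded pose from where the row before left it, along the tool's axes as they then stand; what a row does not reach is not made up. Full scale, the value 1, is 1 m for a shift and 30 degrees for a turn. A row lasts 1/8 s, in which the tool goes at most 62.5 mm and 10.7 degrees, less where a joint would pass 70% of its speed; a pose out of reach is approached as far as the arm can. A call with a number of a shift or a turn outside -1 to 1 is refused whole. A call with a gripper value outside its range is refused whole. "claw" is the opening, from -1 (shut) to 1 (fully open), so that 0 is half open, set as the call begins (left out, the last holds). The fingers move at their own pace and stop on an object; the grip force is fixed at half the most. Time passes only in rows, so rows that do not move let the fingers close. It gives the time, the measured TCP pose, the force, the opening and the grip force at its end, in the units of the state.
- manip.read_state(): the state, without advancing time (a new reading comes with each control period).
- manip.snapshot(name): name is "scene" or "top"; returns a dict with "pixels" (420x560x3 uint8, red, green, blue), "vertical_fov" (degrees; the focal length in pixels is half the picture's height over the tangent of half this angle, whatever the lens; pixels are square), "cx", "cy" (the principal point, pixels), "dist" ([k1, k2, p1, p2, k3] as OpenCV has them; the pictures are not rectified), "view" (4x4, takes a point from world to camera coordinates). Camera axes: x right, y up, looking along -z (the intrinsics and any distortion apply to the point x, -y, -z); pixel columns grow to the right and rows downward; lengths in mm; the calibration is good to about 2 mm. A picture is of the moment at which its call begins. There is no depth.
- manip.sign_off(): hands the job in; it is judged then, once.
The state is a dict: "time": time; "joints": joint angles; "joint_velocities": joint speeds; "joint_torque": joint torques, N m; "eef_pos": TCP position; "tcp_rot": TCP orientation; "ft_force": force on the tool from outside, world axes, zero at the start; "ft_torque": the same for the moment, N m; "width": finger opening in mm; "gripper_force": force on a finger pad.
Only numpy, scipy, OpenCV 4.12 (cv2) and the standard library are available. Lean on these libraries where they do the work, as an engineer would, in place of code of your own. Each camera call takes 0.05 s, during which the arm holds its last target. There are 200 camera calls.

### The job

The little panel with the purple painted face is dry. Free it: press the red thumb pad on the pawl of the ratchet clamp that holds it and keep it down until the clamp's jaw has run all the way back; then lift the panel out and set it down, not drop it, painted face up, flat in the shallow black tray between the clamps. Leave the other clamp, with the green panel, locked.

Things in the scene. Friction and masses are not known exactly. Their poses are not given: they have to be found in the camera images.
- tail_a (a point): Centre of the top of the red thumb pad (34 x 36 mm, top 72 mm above table) on the pawl of the clamp with the purple panel. x: level along the clamp towards the panel, centred 202 mm away; z up. Pushed down (about 3 N) it rocks on a pin 46 mm away along x: 8 mm down lifts the nose off the wheel, stop at 18 mm, so aim for 12. Hold till the jaw is back, about 2 s; let up early, the pawl catches again.
- jaw_a (a joint): Yellow jaw of the purple panel's clamp, m: 0 clamped, 0.026 fully back (it slides from the panel towards the red pad; damped). Two like clamps, blue base 262 x 80 mm fixed to the table: red pad at one end, then upright steel ratchet wheel (top at 66 mm, pawl over it to 75 mm), yellow jaw with black rubber shoe, panel, blue fence.
- panel_a: Loose wooden panel, purple face up, 60 x 50 x 36 mm, about 0.1 kg. Origin: centre of underside; z up through the face; x (60 mm) along the clamp, which grips it by its x ends. It stands on a 30 mm wide bed, underside 25 mm and top 61 mm above the table, its two sides across y free to grasp (50 mm apart, overhanging the bed). Jaw and fence are up to 54 mm high.
- tray: Shallow black tray fixed to the table between the clamps, 150 x 150 mm outside, walls 4 mm thick and 10 mm high, inner floor 4 mm above the table. Origin: centre of its underside, x and y along its sides.
- jaw_b (a joint): Yellow jaw of the other clamp, which holds a green panel, m: 0 clamped, 0.026 fully back. Leave it clamped.
Not all that is in view belongs to the job. Leave any yellow look-alike of the panel_a alone. There is more than one size of the tray; the one meant has the size given above.

How it is judged (in metres and radians):
On the way:
1. the purple panel's clamp is released: its jaw has run back at least 22 mm while the panel still stands on the clamp's bed (value of joint jaw_a above 0.022 m and distance of panel_a from where it was at the start of the episode below 0.02 m), for 0.1 s.
At the end, for the whole second after the job is handed in: The jaw of the purple panel's clamp stands at least 22 mm back; the purple panel rests flat (within 6 degrees) and face up on the tray's floor, its centre within 50 mm of the tray's centre along each side; the other clamp's jaw is within 3 mm of clamped (value of joint jaw_a above 0.022 m and value of joint jaw_b below 0.003 m and x of panel_a in the frame of tray between -0.05 and 0.05 m and y of panel_a in the frame of tray between -0.05 and 0.05 m and z of panel_a in the frame of tray below 0.008 m and angle between panel_a's own z axis and vertical below 0.1 rad and linear speed of panel_a below 0.02 m/s); the robot touches nothing.
It fails at once if the other clamp is let go (its jaw runs back by more than 3 mm) (value of joint jaw_b above 0.003 m).
It fails at once if the panel is dropped into the tray (let go with its underside more than 30 mm above the tray's underside) (z of panel_a in the frame of tray above 0.03 m and horizontal distance between panel_a and tray below 0.08 m and contact force between the fingers and panel_a below 0.05 N).
It also fails if it takes over 48 s, if anything falls off the work surface, if the arm or the gripper's body presses on something with over 40 N, if the wrist force passes 120 N, or if a joint passes its speed limit or range.

## Working session

There is one attempt and no reset: what is moved stays moved. The work goes in short steps, Python scripts to look and compute and a tool call to move; the robot and the scene stay as the last step left them, time stands still between calls to the robot, and variables do not carry over. Pictures are saved under pics/ and viewed, at most 10 in all, crops included, and the job is handed in when it is done.

Besides the shell and the picture viewer there is one more tool, called after "Request:" as a command line: name --argument value ..., lists and objects as JSON in quotes. step_arm: Moves the arm, as the interface text tells. Shift numbers are shares of 1 m and turn numbers shares of 30 degrees, none past 1 either way. Its arguments: {"type":"object","properties":{"commands":{"type":"array"},"claw":{"type":"number"}},"required":["commands"]}

```bash
mkdir -p pics; cat > h.py <<'E'
import numpy as np, cv2
from workcell import manip
def snap(n,f=None):
    s=manip.snapshot(n)
    if f: cv2.imwrite('pics/'+f,s['pixels'][:,:,::-1])
    return s
def KD(s):
    f=s['pixels'].shape[0]/2/np.tan(np.radians(s['vertical_fov'])/2)
    return np.array([[f,0,s['cx']],[0,f,s['cy']],[0,0,1]]),np.array(s['dist'],float)
def ray(s,uv):
    K,D=KD(s);p=cv2.undistortPoints(np.array(uv,float).reshape(-1,1,2),K,D).reshape(-1,2)
    d=np.c_[p[:,0],-p[:,1],-np.ones(len(p))];V=np.array(s['view']);R=V[:3,:3]
    return -R.T@V[:3,3], d@R
def plane(s,uv,z):
    o,d=ray(s,uv);return o+d*((z-o[2])/d[:,2])[:,None]
def proj(s,P):
    K,D=KD(s);V=np.array(s['view']);c=np.atleast_2d(P)@V[:3,:3].T+V[:3,3]
    c=c*[1,-1,-1];return cv2.projectPoints(c,np.zeros(3),np.zeros(3),K,D)[0].reshape(-1,2)
E
python3 - <<'E'
from h import *
a=snap('scene','s1.png');b=snap('top','t1.png');print(ray(a,[[280,210]]),ray(b,[[280,210]]),a['dist'],b['dist'])
E
```

```text
(array([1164.94210793,  -51.34939423, 1015.57185195]), array([[-0.55278496,  0.02915958, -0.83287022]])) (array([431.26388219, -20.49195959, 874.04477732]), array([[ 0.13035788, -0.0086954 , -0.99145717]])) [-0.08464292  0.          0.          0.          0.        ] [-0.01050329  0.          0.          0.          0.        ]
```

View pics/t1.png

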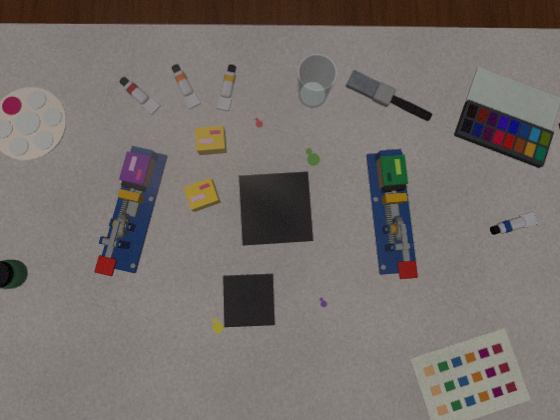

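View pics/s1.png

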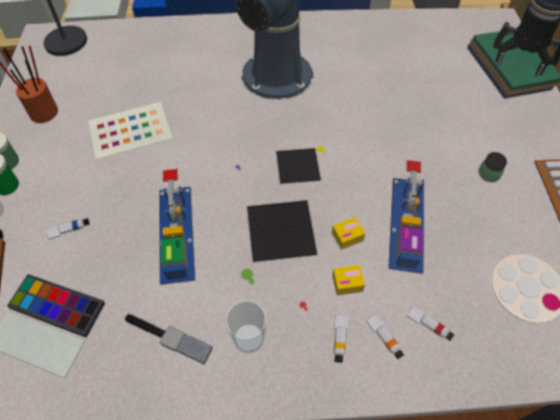

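The top view shows the purple panel at (137,167) with its red pad at (106,265). The green panel is at (393,170) with its pad at (408,270). The yellow look-alikes are at (211,139) and (202,194), and the trays are at (276,208) (large) and (249,300) (small). I choose the purple panel, its pad at (106,265), and the larger tray if it measures 150 mm.

```bash
cat > m.py <<'E'
from h import *
a=snap('scene');b=snap('top')
def blob(s,near,kind,r=45):
    h=cv2.cvtColor(s['pixels'],cv2.COLOR_RGB2HSV);H,S,V=[h[:,:,i].astype(int) for i in range(3)]
    m={'red':((H<6)|(H>174))&(S>170)&(V>90),'purple':(H>128)&(H<165)&(S>70),'black':(V<60)&(S<120)}[kind]
    n,l,st,c=cv2.connectedComponentsWithStats(m.astype(np.uint8))
    i=min([i for i in range(1,n) if st[i,4]>50],key=lambda i:np.hypot(*(c[i]-near)))
    p=np.argwhere(l==i)[:,::-1]
    return c[i],cv2.minAreaRect(p.astype(np.float32)),st[i,4]
for n,s,ps in(('top',b,dict(pad=(106,265),pan=(137,167),tray=(276,208),tray2=(249,300))),('scene',a,dict(pad=(414,166),pan=(411,240),tray=(281,230),tray2=(298,165)))):
    for k,q in ps.items():
        kind,z={'pad':('red',72),'pan':('purple',61)}.get(k,('black',8))
        c,rc,ar=blob(s,q,kind);print(n,k,c.round(1),ar,plane(s,[c],z).round(1), 'rectctr',plane(s,[rc[0]],z)[0,:2].round(1))
        B=plane(s,cv2.boxPoints(rc),z)[:,:2];e=np.diff(np.r_[B,B[:1]],axis=0)
        print('   sides',np.hypot(*e.T).round(0),'ang',np.degrees(np.arctan2(e[:,1],e[:,0])).round(1))
for s,n,q in((b,'top',(130,210)),(a,'scene',(408,215))):
    cv2.imwrite(f'pics/c_{n}.png',cv2.resize(s['pixels'][q[1]-75:q[1]+75,q[0]-60:q[0]+60,::-1],None,fx=4,fy=4,interpolation=2))
im=np.hstack([cv2.imread('pics/c_top.png'),cv2.imread('pics/c_scene.png')]);cv2.imwrite('pics/c1.png',im[:,:]if 0 else cv2.resize(im,(800,500)))
E
python3 m.py
```

```text
top pad [105.  265.3] 296 [[425.3 312.1  72. ]] rectctr [425.1 312.2]
   sides [33. 35. 33. 35.] ang [  -8.9 -101.8  170.7   78.3]
top pan [134.5 167.8] 619 [[622.2 269.3  61. ]] rectctr [622.8 269.4]
   sides [63. 51. 63. 50.] ang [ -11.9 -105.3  167.6   74.9]
top tray [275.4 208.4] 4738 [[548.5 -18.1   8. ]] rectctr [549.1 -17.8]
   sides [151. 149. 148. 149.] ang [ -85.6 -176.4   94.3    4.9]
top tray2 [248.3 300.1] 2517 [[355.9  36.4   8. ]] rectctr [355.9  36.6]
   sides [104. 104. 103. 104.] ang [ -87.3 -177.1   92.7    3.8]
scene pad [413.4 165.7] 101 [[426.8 312.5  72. ]] rectctr [427.4 312.3]
   sides [27. 30. 27. 29.] ang [ 161.4   74.9  -19.4 -105. ]
scene pan [411.  238.7] 534 [[623.4 269.   61. ]] rectctr [624.2 269.9]
   sides [53. 68. 51. 67.] ang [ 86.9 -12.1 -93.3 169.4]
scene tray [280.7 230.7] 3247 [[554.9 -17.6   8. ]] rectctr [553.6 -15.8]
   sides [153. 149. 143. 148.] ang [  94.6    0.3  -85.9 -175.7]
scene tray2 [297.6 165.5] 1147 [[360.9  36.6   8. ]] rectctr [360.4  37.3]
   sides [103. 101.  98. 100.] ang [  93.2   -1.7  -87.1 -179.2]
```

View pics/c1.png

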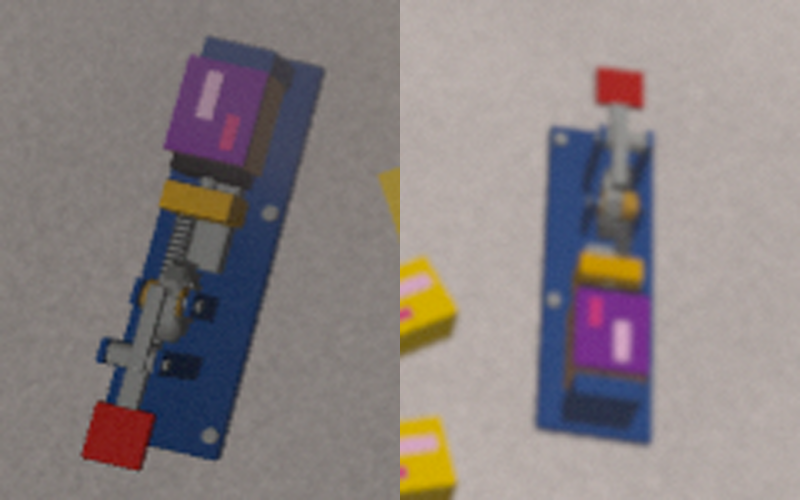

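The crop shows the purple panel at the far end of its clamp, with the red pad at the near end. The two views agree to about 2 mm, and the 150 mm tray is the one at (550,-17). The clamp's yaw is about -12.3°. Next I'll work out the moves.

```bash
cat > go.py <<'E'
import sys
from h import *
from scipy.spatial.transform import Rotation as R
s=manip.read_state();r=R.from_euler('xyz',s['tcp_rot']);
x,y,z,yaw=map(float,sys.argv[1:5])
t=R.from_euler('xyz',[np.pi,0,np.radians(yaw)])
print(s['time'],np.round(s['eef_pos'],1),np.degrees(s['tcp_rot']).round(2),s['width'],s['joints'])
d=np.array([x,y,z])-s['eef_pos']
print('now tool axes',r.inv().apply(d).round(1),'after turn',t.inv().apply(d).round(1),'turn deg',np.degrees((r.inv()*t).as_rotvec()).round(2))
E
python3 go.py 426 312 110 -12.3; python3 go.py 426 312 110 167.7
```

```text
0.2 [282.1 557.2 230.7] [-1.7992e+02 -1.0000e-02  1.5314e+02] 85.36102466099884 [ 9.23497795e-01  5.28124440e-01  1.43342082e+00  1.89456959e-06
  1.18140589e+00 -1.78498178e-01]
now tool axes [-239.2 -153.6  120.8] after turn [192.9 208.9 120.7] turn deg [-3.0000e-02  1.1000e-01  1.6544e+02]
0.2 [282.1 557.2 230.7] [-1.7992e+02 -1.0000e-02  1.5314e+02] 85.36102466099884 [ 9.23497795e-01  5.28124440e-01  1.43342082e+00  1.89456959e-06
  1.18140589e+00 -1.78498178e-01]
now tool axes [-239.2 -153.6  120.8] after turn [-192.9 -208.9  120.7] turn deg [ -0.07  -0.02 -14.56]
```

Request:
step_arm --commands '[{"wz": -0.243},{"wz": -0.243},{"dx": -0.032,"dy": -0.035},{"dx": -0.032,"dy": -0.035},{"dx": -0.032,"dy": -0.035},{"dx": -0.032,"dy": -0.035},{"dx": -0.032,"dy": -0.035},{"dx": -0.033,"dy": -0.034},{"dz": 0.04},{"dz": 0.04},{"dz": 0.04},{}]' --claw -1

```text
schema error: expected keys dx, dy, dz, wx, wy, wz
```

```bash
python3 go.py 426 312 60 167.7; python3 -c "
from h import *
s=snap('scene');t=snap('top')
im=np.hstack([cv2.resize(x['pixels'][c[1]-60:c[1]+60,c[0]-60:c[0]+60,::-1],(400,400)) for x,c in((t,(105,240)),(s,(413,166)))])
cv2.imwrite('pics/c2.png',im)"
```

```text
0.2 [282.1 557.2 230.7] [-1.7992e+02 -1.0000e-02  1.5314e+02] 85.36102466099884 [ 9.23497795e-01  5.28124440e-01  1.43342082e+00  1.89456959e-06
  1.18140589e+00 -1.78498178e-01]
now tool axes [-239.2 -153.5  170.8] after turn [-192.9 -208.9  170.7] turn deg [ -0.07  -0.02 -14.56]
```

View pics/c2.png

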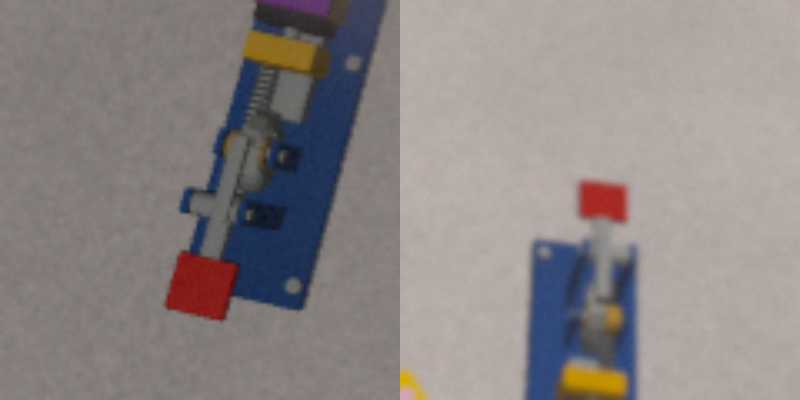

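The move was refused because each row needs all six keys. The picture therefore only shows the pad again, with the arm still out of view.

Request:
step_arm --commands '[{"dx": 0,"dy": 0,"dz": 0,"wx": 0,"wy": 0,"wz": -0.243},{"dx": 0,"dy": 0,"dz": 0,"wx": 0,"wy": 0,"wz": -0.243},{"dx": -0.032,"dy": -0.035,"dz": 0,"wx": 0,"wy": 0,"wz": 0},{"dx": -0.032,"dy": -0.035,"dz": 0,"wx": 0,"wy": 0,"wz": 0},{"dx": -0.032,"dy": -0.035,"dz": 0,"wx": 0,"wy": 0,"wz": 0},{"dx": -0.032,"dy": -0.035,"dz": 0,"wx": 0,"wy": 0,"wz": 0},{"dx": -0.032,"dy": -0.035,"dz": 0,"wx": 0,"wy": 0,"wz": 0},{"dx": -0.033,"dy": -0.034,"dz": 0,"wx": 0,"wy": 0,"wz": 0},{"dx": 0,"dy": 0,"dz": 0.04,"wx": 0,"wy": 0,"wz": 0},{"dx": 0,"dy": 0,"dz": 0.04,"wx": 0,"wy": 0,"wz": 0},{"dx": 0,"dy": 0,"dz": 0.04,"wx": 0,"wy": 0,"wz": 0},{"dx": 0,"dy": 0,"dz": 0,"wx": 0,"wy": 0,"wz": 0}]' --claw -1

```text
time: 1.8
eef_pos: [424.4, 311.2, 108.9]
tcp_rot: [-3.137, -0.006, 2.927]
ft_force: [-0.4, 0.0, 0.1]
width: 0.2
gripper_force: 0.0
```

```bash
python3 go.py 426 312 60 167.7; python3 -c "
from h import *
s=snap('scene');t=snap('top')
im=np.hstack([cv2.resize(x['pixels'][c[1]-60:c[1]+60,c[0]-60:c[0]+60,::-1],(400,400)) for x,c in((t,(105,240)),(s,(413,166)))])
cv2.imwrite('pics/c3.png',im)"
```

```text
1.8 [424.4 311.2 108.9] [-179.76   -0.33  167.7 ] 0.2355944572371345 [ 4.20168734e-01  5.82887712e-01  1.78268824e+00  6.66888056e-06
  7.83148934e-01 -9.35964805e-01]
now tool axes [-1.6  1.3 48.9] after turn [-1.4  1.1 48.9] turn deg [-0.24 -0.33  0.  ]
```

View pics/c3.png

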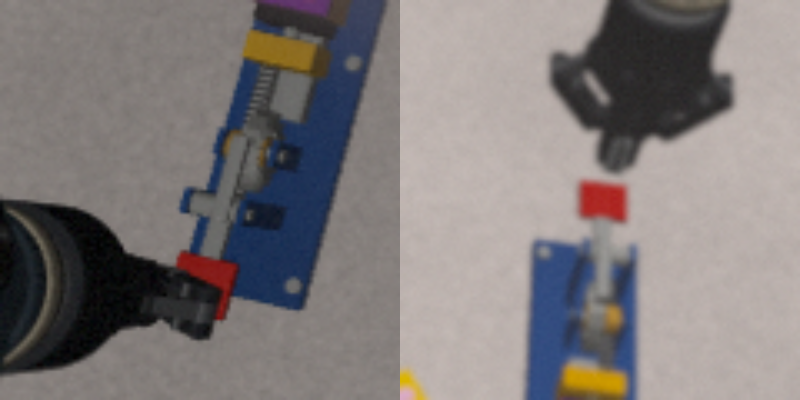

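The closed fingertips are above the red pad in both views, within about 2 mm. Now I'll press and hold.

Request:
step_arm --commands '[{"dx": -0.0015,"dy": 0.001,"dz": 0.025,"wx": 0,"wy": 0,"wz": 0},{"dx": 0,"dy": 0,"dz": 0.006,"wx": 0,"wy": 0,"wz": 0},{"dx": 0,"dy": 0,"dz": 0.006,"wx": 0,"wy": 0,"wz": 0},{"dx": 0,"dy": 0,"dz": 0.006,"wx": 0,"wy": 0,"wz": 0},{"dx": 0,"dy": 0,"dz": 0.006,"wx": 0,"wy": 0,"wz": 0},{"dx": 0,"dy": 0,"dz": 0,"wx": 0,"wy": 0,"wz": 0},{"dx": 0,"dy": 0,"dz": 0,"wx": 0,"wy": 0,"wz": 0},{"dx": 0,"dy": 0,"dz": 0,"wx": 0,"wy": 0,"wz": 0},{"dx": 0,"dy": 0,"dz": 0,"wx": 0,"wy": 0,"wz": 0},{"dx": 0,"dy": 0,"dz": 0,"wx": 0,"wy": 0,"wz": 0},{"dx": 0,"dy": 0,"dz": 0,"wx": 0,"wy": 0,"wz": 0},{"dx": 0,"dy": 0,"dz": 0,"wx": 0,"wy": 0,"wz": 0},{"dx": 0,"dy": 0,"dz": 0,"wx": 0,"wy": 0,"wz": 0},{"dx": 0,"dy": 0,"dz": 0,"wx": 0,"wy": 0,"wz": 0},{"dx": 0,"dy": 0,"dz": 0,"wx": 0,"wy": 0,"wz": 0}]'

```text
time: 3.78
eef_pos: [428.3, 313.0, 62.3]
tcp_rot: [3.141, 0.0, 2.927]
ft_force: [0.6, 2.7, 2.8]
width: 0.1
gripper_force: 1.4
```

Request:
step_arm --commands '[{"dx": 0,"dy": 0,"dz": 0,"wx": 0,"wy": 0,"wz": 0},{"dx": 0,"dy": 0,"dz": 0,"wx": 0,"wy": 0,"wz": 0},{"dx": 0,"dy": 0,"dz": 0,"wx": 0,"wy": 0,"wz": 0},{"dx": 0,"dy": 0,"dz": 0,"wx": 0,"wy": 0,"wz": 0},{"dx": 0,"dy": 0,"dz": 0,"wx": 0,"wy": 0,"wz": 0},{"dx": 0,"dy": 0,"dz": 0,"wx": 0,"wy": 0,"wz": 0},{"dx": 0,"dy": 0,"dz": 0,"wx": 0,"wy": 0,"wz": 0},{"dx": 0,"dy": 0,"dz": 0,"wx": 0,"wy": 0,"wz": 0},{"dx": 0,"dy": 0,"dz": 0,"wx": 0,"wy": 0,"wz": 0},{"dx": 0,"dy": 0,"dz": 0,"wx": 0,"wy": 0,"wz": 0},{"dx": 0,"dy": 0,"dz": 0,"wx": 0,"wy": 0,"wz": 0},{"dx": 0,"dy": 0,"dz": 0,"wx": 0,"wy": 0,"wz": 0},{"dx": 0,"dy": 0,"dz": 0,"wx": 0,"wy": 0,"wz": 0},{"dx": 0,"dy": 0,"dz": 0,"wx": 0,"wy": 0,"wz": 0}]'

```text
time: 5.52
eef_pos: [428.1, 312.9, 62.3]
tcp_rot: [-3.142, -0.0, 2.927]
ft_force: [1.3, 0.9, 2.4]
width: 0.1
gripper_force: 1.3
```

```bash
python3 go.py 426 312 60 167.7; python3 -c "
from h import *
s=snap('scene');t=snap('top')
im=np.hstack([cv2.resize(x['pixels'][c[1]-60:c[1]+60,c[0]-60:c[0]+60,::-1],(400,400)) for x,c in((t,(125,200)),(s,(413,206)))])
cv2.imwrite('pics/c4.png',im)"
```

```text
5.525 [428.1 312.9  62.3] [-180.     -0.    167.72] 0.11821739804614435 [ 4.20340559e-01  6.66480849e-01  1.80179812e+00 -2.38515738e-05
  6.73397355e-01 -9.36157188e-01]
now tool axes [ 1.9 -1.4  2.3] after turn [ 1.9 -1.4  2.3] turn deg [-0.   -0.    0.02]
```

View pics/c4.png

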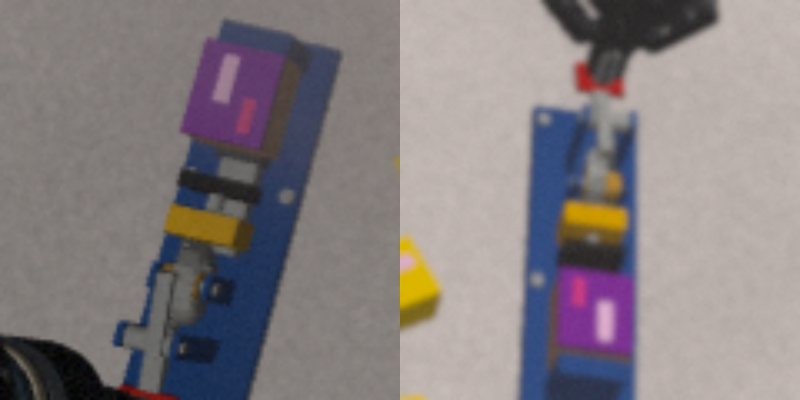

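The jaw and its black shoe are now clear of the panel, which is still standing on the bed. I'll measure how far the jaw travelled.

```bash
cat > j.py <<'E'
from h import *
t=snap('top')
def y(p):
    h=cv2.cvtColor(p,cv2.COLOR_RGB2HSV);m=cv2.inRange(h,(18,150,90),(32,255,255));n,l,st,c=cv2.connectedComponentsWithStats(m)
    i=[i for i in range(1,n) if st[i,4]>40 and 105<c[i][0]<150 and 180<c[i][1]<230];return plane(t,[c[k] for k in i],50).round(1),st[i,4]
print(y(cv2.imread('pics/t1.png')[:,:,::-1].copy()),y(t['pixels']))
E
python3 j.py; python3 go.py 623 269 32 167.7
```

```text
(array([[567.9, 282.2,  50. ]]), array([182], dtype=int32)) (array([[542.6, 287.8,  50. ]]), array([182], dtype=int32))
5.675 [428.2 312.9  62.3] [-180.     -0.    167.72] 0.06862600728243971 [ 4.20317744e-01  6.66503307e-01  1.80175718e+00 -4.19603762e-05
  6.73374026e-01 -9.36118580e-01]
now tool axes [-199.7   -1.5   30.3] after turn [-199.7   -1.4   30.3] turn deg [-0.   -0.    0.02]
```

The jaw has run back 25.9 mm, so it's fully open. I'll lift off and go above the panel.

Request:
step_arm --commands '[{"dx": 0,"dy": 0,"dz": -0.03,"wx": 0,"wy": 0,"wz": 0},{"dx": 0,"dy": 0,"dz": -0.04,"wx": 0,"wy": 0,"wz": 0}]'

```text
time: 5.92
eef_pos: [425.8, 311.8, 131.3]
tcp_rot: [-3.137, -0.006, 2.927]
ft_force: [0.9, -0.0, -0.6]
width: 0.5
gripper_force: 0.0
```

Request:
step_arm --commands '[{"dx": -0.04,"dy": 0,"dz": 0,"wx": 0,"wy": 0,"wz": 0},{"dx": -0.04,"dy": 0,"dz": 0,"wx": 0,"wy": 0,"wz": 0},{"dx": -0.04,"dy": 0,"dz": 0,"wx": 0,"wy": 0,"wz": 0},{"dx": -0.04,"dy": 0,"dz": 0,"wx": 0,"wy": 0,"wz": 0},{"dx": -0.04,"dy": -0.0015,"dz": 0,"wx": 0,"wy": 0,"wz": 0},{"dx": 0,"dy": 0,"dz": 0,"wx": 0,"wy": 0,"wz": 0},{"dx": 0,"dy": 0,"dz": 0,"wx": 0,"wy": 0,"wz": 0}]' --claw 1

```text
time: 6.8
eef_pos: [621.1, 268.6, 131.0]
tcp_rot: [-3.14, -0.004, 2.927]
ft_force: [0.7, 0.2, 0.2]
width: 85.4
gripper_force: 0.0
```

```bash
python3 go.py 623 269 32 167.7; python3 j.py; python3 -c "
from h import *
s=snap('scene');t=snap('top')
im=np.hstack([cv2.resize(x['pixels'][c[1]-60:c[1]+60,c[0]-60:c[0]+60,::-1],(400,400)) for x,c in((t,(125,180)),(s,(413,226)))])
cv2.imwrite('pics/c5.png',im)"
```

```text
6.8 [621.1 268.6 131. ] [-179.89   -0.25  167.71] 85.42264058946782 [ 2.43218555e-01  7.11474096e-01  1.37318416e+00  2.70198744e-04
  1.06174502e+00 -1.11314709e+00]
now tool axes [-2.2  1.  98.9] after turn [-1.7  0.8 99. ] turn deg [-0.11 -0.25  0.01]
(array([[567.9, 282.2,  50. ]]), array([182], dtype=int32)) (array([[542.6, 287.8,  50. ]]), array([182], dtype=int32))
```

View pics/c5.png

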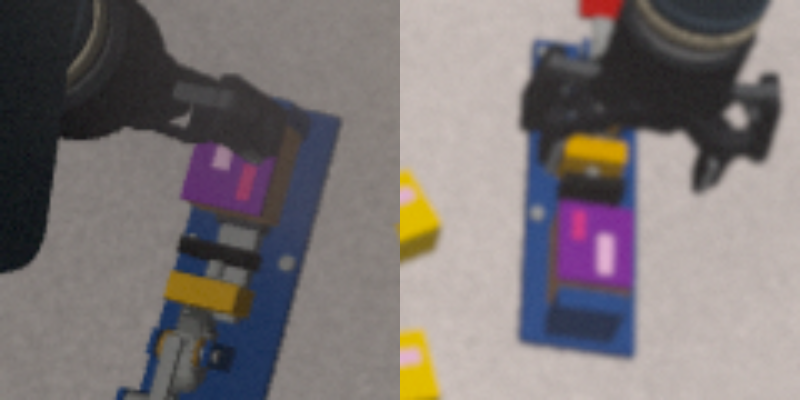

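The open fingers straddle the panel and the jaw stays back. I'll descend and grip.

Request:
step_arm --commands '[{"dx": -0.0015,"dy": 0.001,"dz": 0.03,"wx": 0,"wy": 0,"wz": 0},{"dx": 0,"dy": 0,"dz": 0.03,"wx": 0,"wy": 0,"wz": 0},{"dx": 0,"dy": 0,"dz": 0.015,"wx": 0,"wy": 0,"wz": 0},{"dx": 0,"dy": 0,"dz": 0.015,"wx": 0,"wy": 0,"wz": 0},{"dx": 0,"dy": 0,"dz": 0.015,"wx": 0,"wy": 0,"wz": 0},{"dx": 0,"dy": 0,"dz": 0,"wx": 0,"wy": 0,"wz": 0},{"dx": 0,"dy": 0,"dz": 0,"wx": 0,"wy": 0,"wz": 0}]'

```text
time: 7.82
eef_pos: [625.4, 269.7, 27.8]
tcp_rot: [3.141, 0.001, 2.927]
ft_force: [0.8, -0.1, 0.9]
width: 85.4
gripper_force: 0.0
```

Request:
step_arm --commands '[{"dx": 0,"dy": 0,"dz": 0,"wx": 0,"wy": 0,"wz": 0},{"dx": 0,"dy": 0,"dz": 0,"wx": 0,"wy": 0,"wz": 0},{"dx": 0,"dy": 0,"dz": 0,"wx": 0,"wy": 0,"wz": 0},{"dx": 0,"dy": 0,"dz": 0,"wx": 0,"wy": 0,"wz": 0},{"dx": 0,"dy": 0,"dz": 0,"wx": 0,"wy": 0,"wz": 0},{"dx": 0,"dy": 0,"dz": 0,"wx": 0,"wy": 0,"wz": 0},{"dx": 0,"dy": 0,"dz": 0,"wx": 0,"wy": 0,"wz": 0},{"dx": 0,"dy": 0,"dz": 0,"wx": 0,"wy": 0,"wz": 0}]' --claw -1

```text
time: 8.82
eef_pos: [625.3, 269.7, 28.2]
tcp_rot: [3.141, 0.001, 2.927]
ft_force: [-1.4, -0.4, 5.1]
width: 49.4
gripper_force: 64.0
```

Gripped at 49 mm width. Lifting gently first.

Request:
step_arm --commands '[{"dx": 0,"dy": 0,"dz": -0.01,"wx": 0,"wy": 0,"wz": 0},{"dx": 0,"dy": 0,"dz": -0.02,"wx": 0,"wy": 0,"wz": 0},{"dx": 0,"dy": 0,"dz": -0.025,"wx": 0,"wy": 0,"wz": 0},{"dx": 0,"dy": 0,"dz": -0.025,"wx": 0,"wy": 0,"wz": 0},{"dx": 0,"dy": 0,"dz": 0,"wx": 0,"wy": 0,"wz": 0},{"dx": 0,"dy": 0,"dz": 0,"wx": 0,"wy": 0,"wz": 0}]'

```text
time: 9.57
eef_pos: [624.4, 269.5, 107.1]
tcp_rot: [-3.141, -0.001, 2.927]
ft_force: [0.8, 0.2, -1.2]
width: 49.2
gripper_force: 63.6
```

```bash
python3 go.py 551 -17 35 167.7
```

```text
9.575 [624.4 269.5 107.1] [-1.7998e+02 -4.0000e-02  1.6772e+02] 49.22981719967512 [ 2.43442179e-01  7.43852574e-01  1.38104868e+00 -2.12508185e-05
  1.01751947e+00 -1.11299626e+00]
now tool axes [  10.8 -295.5   72.2] after turn [  10.7 -295.5   72.1] turn deg [-0.02 -0.04  0.02]
```

Request:
step_arm --commands '[{"dx": 0.001,"dy": -0.02,"dz": 0,"wx": 0,"wy": 0,"wz": 0},{"dx": 0.001,"dy": -0.03,"dz": 0,"wx": 0,"wy": 0,"wz": 0},{"dx": 0.001,"dy": -0.03,"dz": 0,"wx": 0,"wy": 0,"wz": 0},{"dx": 0.001,"dy": -0.03,"dz": 0,"wx": 0,"wy": 0,"wz": 0},{"dx": 0.001,"dy": -0.03,"dz": 0,"wx": 0,"wy": 0,"wz": 0},{"dx": 0.001,"dy": -0.03,"dz": 0,"wx": 0,"wy": 0,"wz": 0},{"dx": 0.001,"dy": -0.03,"dz": 0,"wx": 0,"wy": 0,"wz": 0},{"dx": 0.001,"dy": -0.03,"dz": 0,"wx": 0,"wy": 0,"wz": 0},{"dx": 0.001,"dy": -0.03,"dz": 0,"wx": 0,"wy": 0,"wz": 0},{"dx": 0.001,"dy": -0.025,"dz": 0,"wx": 0,"wy": 0,"wz": 0},{"dx": 0.001,"dy": -0.01,"dz": 0,"wx": 0,"wy": 0,"wz": 0},{"dx": 0,"dy": 0,"dz": 0,"wx": 0,"wy": 0,"wz": 0},{"dx": 0,"dy": 0,"dz": 0.025,"wx": 0,"wy": 0,"wz": 0},{"dx": 0,"dy": 0,"dz": 0.025,"wx": 0,"wy": 0,"wz": 0},{"dx": 0,"dy": 0,"dz": 0.02,"wx": 0,"wy": 0,"wz": 0},{"dx": 0,"dy": 0,"dz": 0,"wx": 0,"wy": 0,"wz": 0},{"dx": 0,"dy": 0,"dz": 0,"wx": 0,"wy": 0,"wz": 0}]'

```text
time: 11.7
eef_pos: [551.9, -15.8, 37.7]
tcp_rot: [3.141, 0.001, 2.928]
ft_force: [-1.3, -0.7, -0.3]
width: 49.0
gripper_force: 63.5
```

```bash
python3 go.py 551 -17 7 167.7; python3 -c "
from h import *
s=snap('scene');t=snap('top')
im=np.hstack([cv2.resize(x['pixels'][c[1]-60:c[1]+60,c[0]-60:c[0]+60,::-1],(400,400)) for x,c in((t,(275,208)),(s,(281,230)))])
cv2.imwrite('pics/c6.png',im)"
```

```text
11.7 [551.9 -15.8  37.7] [1.7999e+02 4.0000e-02 1.6777e+02] 49.047219439007065 [-2.31062996e-01  7.26340753e-01  1.75500602e+00  1.75378147e-04
  6.59507388e-01 -1.58851949e+00]
now tool axes [ 0.6 -1.4 30.7] after turn [ 0.6 -1.4 30.7] turn deg [0.01 0.04 0.07]
```

View pics/c6.png

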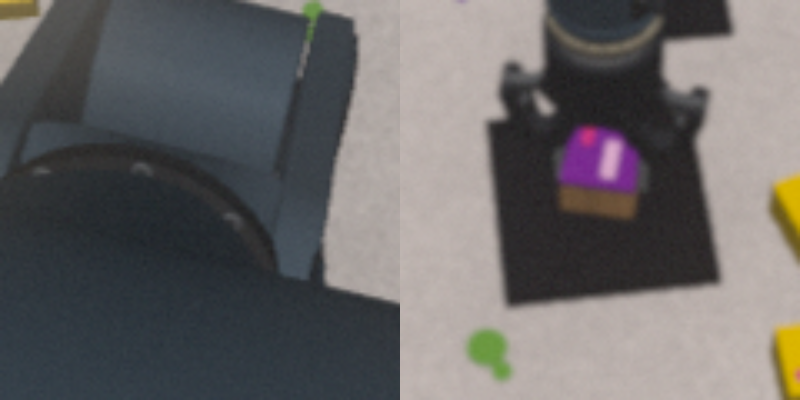

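The panel is held level and face up over the tray, at about (600,170) in the crop's scene half. I'll lower it gently.

Request:
step_arm --commands '[{"dx": 0,"dy": -0.001,"dz": 0.01,"wx": 0,"wy": 0,"wz": 0},{"dx": 0,"dy": 0,"dz": 0.01,"wx": 0,"wy": 0,"wz": 0},{"dx": 0,"dy": 0,"dz": 0.005,"wx": 0,"wy": 0,"wz": 0},{"dx": 0,"dy": 0,"dz": 0.002,"wx": 0,"wy": 0,"wz": 0},{"dx": 0,"dy": 0,"dz": 0.002,"wx": 0,"wy": 0,"wz": 0},{"dx": 0,"dy": 0,"dz": 0.001,"wx": 0,"wy": 0,"wz": 0},{"dx": 0,"dy": 0,"dz": 0,"wx": 0,"wy": 0,"wz": 0},{"dx": 0,"dy": 0,"dz": 0,"wx": 0,"wy": 0,"wz": 0},{"dx": 0,"dy": 0,"dz": 0,"wx": 0,"wy": 0,"wz": 0}]'

```text
time: 12.92
eef_pos: [551.3, -17.3, 7.5]
tcp_rot: [3.142, 0.0, 2.927]
ft_force: [0.2, -0.7, -1.1]
width: 49.2
gripper_force: 63.5
```

Request:
step_arm --commands '[{"dx": 0,"dy": 0,"dz": 0.001,"wx": 0,"wy": 0,"wz": 0},{"dx": 0,"dy": 0,"dz": 0,"wx": 0,"wy": 0,"wz": 0},{"dx": 0,"dy": 0,"dz": 0,"wx": 0,"wy": 0,"wz": 0}]'

```text
time: 13.3
eef_pos: [551.4, -17.3, 7.2]
tcp_rot: [-3.142, 0.001, 2.927]
ft_force: [-1.3, 0.9, 4.5]
width: 48.8
gripper_force: 64.3
```

Upward force has appeared, so the panel is on the floor. I'll open partly, to about 70 mm, then rise.

Request:
step_arm --commands '[{"dx": 0,"dy": 0,"dz": 0,"wx": 0,"wy": 0,"wz": 0},{"dx": 0,"dy": 0,"dz": 0,"wx": 0,"wy": 0,"wz": 0},{"dx": 0,"dy": 0,"dz": 0,"wx": 0,"wy": 0,"wz": 0},{"dx": 0,"dy": 0,"dz": 0,"wx": 0,"wy": 0,"wz": 0},{"dx": 0,"dy": 0,"dz": 0,"wx": 0,"wy": 0,"wz": 0}]' --claw 0.7

```text
time: 13.92
eef_pos: [551.2, -17.3, 6.2]
tcp_rot: [-3.142, -0.0, 2.927]
ft_force: [-0.3, -0.4, -0.3]
width: 72.2
gripper_force: 0.0
```

Request:
step_arm --commands '[{"dx": 0,"dy": 0,"dz": -0.01,"wx": 0,"wy": 0,"wz": 0},{"dx": 0,"dy": 0,"dz": -0.02,"wx": 0,"wy": 0,"wz": 0},{"dx": 0,"dy": 0,"dz": -0.03,"wx": 0,"wy": 0,"wz": 0},{"dx": 0,"dy": 0,"dz": -0.04,"wx": 0,"wy": 0,"wz": 0},{"dx": 0,"dy": 0,"dz": -0.04,"wx": 0,"wy": 0,"wz": 0},{"dx": 0,"dy": 0.04,"dz": 0,"wx": 0,"wy": 0,"wz": 0},{"dx": 0,"dy": 0.04,"dz": 0,"wx": 0,"wy": 0,"wz": 0},{"dx": 0,"dy": 0.04,"dz": 0,"wx": 0,"wy": 0,"wz": 0},{"dx": 0,"dy": 0.04,"dz": 0,"wx": 0,"wy": 0,"wz": 0},{"dx": 0,"dy": 0.04,"dz": 0,"wx": 0,"wy": 0,"wz": 0},{"dx": 0,"dy": 0,"dz": 0,"wx": 0,"wy": 0,"wz": 0}]'

```text
time: 15.3
eef_pos: [594.0, 180.8, 147.0]
tcp_rot: [3.141, 0.001, 2.931]
ft_force: [1.2, -0.7, -0.7]
width: 72.4
gripper_force: 0.0
```

```bash
python3 -c "
from h import *
s=snap('scene','s7.png');h=cv2.cvtColor(s['pixels'],cv2.COLOR_RGB2HSV);m=cv2.inRange(h,(128,70,40),(165,255,255));n,l,st,c=cv2.connectedComponentsWithStats(m)
for i in range(1,n):
  if st[i,4]>100: print(plane(s,[c[i]],40),st[i])
"
```

```text
[[548.20874471 -17.25328028  40.        ]] [267 208  28  27 552]
[[ 725.06117947 -470.72537438   40.        ]] [ 65 293  15  15 135]
[[ 757.4081667  -484.41123988   40.        ]] [ 56 308  15  15 144]
```

View pics/s7.png

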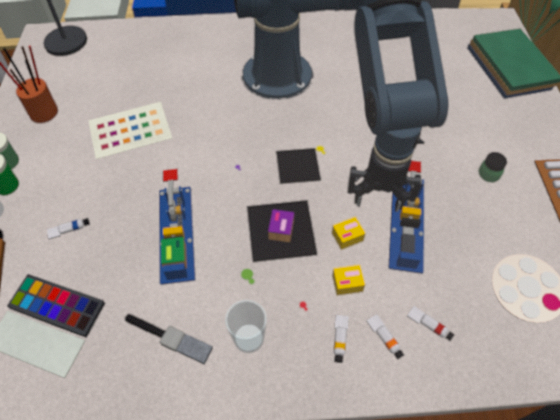

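The panel lies flat and face up at (281,225) in the large tray. The released jaw is at (411,212), and the green clamp at (172,231) looks unchanged.

```bash
python3 -c "
from workcell import manip
print(manip.sign_off())"
```

```text
the job is handed in; nothing more can be done
None
```

The job is handed in at about 15 s of the 48 s allowed; `sign_off()` returned no verdict. The jaw ran back 25.9 mm, the purple panel lies flat and face up within a few mm of the 150 mm tray's centre, and the green panel's clamp was not touched.

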